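# Tip the carton down into the taped outline

## Robot

A 6-joint arm with a two-finger parallel gripper is mounted at the origin on the work surface. World frame = base frame: x ahead of the robot, y to its left, z up, the work surface at z = 0. Lengths are in m, angles in degrees, forces in N, time in s.
With the tool pointing down it reaches from about 0.325 to 1 m from the base axis. Payload 5.1 kg.
Tool frame: the origin (TCP) lies midway between the tips of the shut fingers; the grasp point (between the pads) lies 19 mm behind it; z points along the fingers, x is the direction in which the jaws open and shut, and the axes are right-handed (so a half turn about z gives the same grasp; the last joint's range is limited). The gripper opens to 85 mm and grips with 20 to 120 N. Pads are 22 mm wide; open, the fingers measure 114 mm over their backs; the gripper's body (76 mm by 85 mm) begins 54 mm behind the grasp point. The pads swing forward as they close: fully open they stand 13 mm farther back than shut.
Start: joints at [-69.649, 7.093, 94.555, -0, 78.352, -4.733], TCP at [0.276, -0.589, 0.231] pointing down, gripper open.
Joint ranges: [-149.61, 149.61], [-58.7, 133.49], [1.44, 155.28], [-77.14, 257.14], [18.33, 153.61], [-166.67, 166.67]. Speed limits (degrees/s): [147.25, 147.25, 180, 180, 180, 180].

## Interface

Orientations are given as a 3x3 rotation matrix whose columns are the frame's x, y, z axes.
In Python, from plant import env, jaws, kinematics, sensors, cams gives the robot as it stands. Calls block until the motion is done:
- env.move_pose(position, orientation): joint-space move of the TCP to a pose.
- env.servo_line(position, attitude=None, speed=0.15, max_force=None): straight line of the TCP; attitude=None keeps the orientation; speed is the mean speed in m/s. With max_force (N) it stops when the force on the tool has changed by that much, and returns True; else False.
- env.move_j(angles): joint-space move.
- jaws.set_gripper(opening, grip_force=None): finger opening in m; grip_force is the grip in N (None keeps the last); returns when the fingers have stopped.
- env.pause(seconds).
- kinematics.inverse_kinematics(position, orientation): joint angles nearest the present ones, or None.
- sensors.get_obs(): the state.
- cams.snapshot(name): name is "scene" or "top" or "wrist"; returns the picture (384x512x3 uint8, blue, green, red); there is no depth.
- cams.camera_params(name): a dict with "vfov" (degrees; the focal length in pixels is half the picture's height over the tangent of half this angle, whatever the lens; pixels are square), "cx", "cy" (the principal point, pixels), "position" and "attitude" of the camera in the world. Camera axes: x right, y down, z forward; pixel columns grow to the right and rows downward; lengths in m; the calibration is good to about 2 mm. A picture is of the moment at which its call begins: read the wrist's pose just before it. camera_params takes no time and is no camera call; for the wrist camera it gives the pose at the moment of the call.
A pose or a line that the arm cannot do raises env.IKError and nothing moves.
- env.hand_in(): hands the job in, once; it reports no verdict.
The state is a dict: "time_s": time; "joints": joint angles; "qvel": joint speeds; "joint_efforts": joint torques, N m; "ee_pos": TCP position; "tool_rot": TCP orientation; "wrist_force": force on the tool from outside, world axes, zero at the start; "ft_torque": the same for the moment, N m; "width": finger opening in m.
Only numpy, scipy, OpenCV 4.12 (cv2) and the standard library are available. Lean on these libraries where they do the work, as an engineer would, in place of code of your own. Each camera call takes 0.05 s, during which the arm holds its last target.

## Task

First slide the roll of tape across the table until it is right off the taped outline, then push the standing carton high on its back so that it topples forward and ends lying flat on its broad face inside the outline (overlapping the tape strips is fine). Use only the fingertips or the outside of the fingers: lift or pick up nothing, do not shove the carton along while it stands, and leave the tin, stapler, jar and the other carton where they are.

Things in the scene. Friction and masses are not known exactly. Their poses are not given: they have to be found in the camera images.
- outline: Rectangle marked with grey tape on a paper sheet (300 x 250 mm) lying flat on the table; nothing stands up. Inside the tape 210 mm along its x by 160 mm along its y; tape 15 mm wide (240 x 190 mm outside). Origin at its centre on the table top. Its x axis points the way the carton must fall: the carton stands at the -x end, across or just inside the tape there.
- carton: Standing cardboard carton at the -x end of the outline, 45 mm thick (its x), 100 mm wide (its y), 150 mm high (its z), about 0.25 kg, rigid, standing on its small face. Origin at the centre of the underside. Its x axis points forward over the outline (within 7 degrees of the outline's x); the back, with a paper label, is its -x face.
- carton_center (a point): Centre of the carton, 75 mm above its underside as it stands. Pushed high on the back, the carton pivots on its front bottom edge and falls forward by itself once tipped about 17 degrees; pushed low it may slide instead.
- carton_c0 (a point): corner point of the carton, half-way through its thickness: bottom, +y side
- carton_c1 (a point): corner point of the carton, half-way through its thickness: top, +y side
- carton_c2 (a point): corner point of the carton, half-way through its thickness: bottom, -y side
- carton_c3 (a point): corner point of the carton, half-way through its thickness: top, -y side
- roll_center (a point): Roll of clear packing tape on a cardboard core, lying with its hole upward inside the outline, in front of the carton: 100 mm across, 76 mm hole right through, 48 mm high, about 0.16 kg, loose. This point is its centre, 24 mm above the table. Beside the outline (+y and -y), level with where the roll starts, the table is free to 220 mm from the outline's middle.
- tin: Bystander: closed round aluminium tin, 80 mm across, 60 mm high. Origin at the centre of its underside. It stands level with the carton, about 195 mm to its +y or its -y side.
- stapler: Bystander: yellow plastic stapler, 140 x 36 x 60 mm, lying roughly along the outline's x. Origin at the centre of its underside. It lies level with the carton on the other side of it from the tin.
- jar: Bystander: grey ceramic jar with a lid, 92 mm across, 118 mm high, on a wooden turntable (220 mm across, 30 mm high) on the left side of the table. Origin at the centre of its underside.
- spare: Bystander: the other, squatter carton, 70 x 120 x 110 mm high, standing apart on the right side of the table. Origin at the centre of its underside.

How it is judged (in metres and radians):
On the way, in this order (a step that is already met when the one before it is completed fails the run):
1. the roll is off the outline while the carton still stands ((y of roll_center in the frame of outline above 0.13 m or y of roll_center in the frame of outline below -0.13 m or x of roll_center in the frame of outline above 0.155 m or x of roll_center in the frame of outline below -0.155 m) and height (world z) of roll_center above 0.015 m and angle between carton's own z axis and vertical below 0.1 rad), for 0.2 s.
2. the carton lies flat on its front face inside the outline (angle between carton's own x axis and vertical above 3.04 rad and x of carton_c0 in the frame of outline between -0.12 and 0.12 m and y of carton_c0 in the frame of outline between -0.095 and 0.095 m and x of carton_c1 in the frame of outline between -0.12 and 0.12 m and y of carton_c1 in the frame of outline between -0.095 and 0.095 m and x of carton_c2 in the frame of outline between -0.12 and 0.12 m and y of carton_c2 in the frame of outline between -0.095 and 0.095 m and x of carton_c3 in the frame of outline between -0.12 and 0.12 m and y of carton_c3 in the frame of outline between -0.095 and 0.095 m), for 0.2 s.
At the end, for the whole second after the job is handed in: The carton lies at rest on its front broad face (within 6 degrees) with all four corners within the outer edge of the tape; the roll lies flat on the table, wholly beyond the inner edge of the tape (its centre over 130 mm to the side of, or 155 mm ahead of or behind, the outline's centre) (all of step 2 and (y of roll_center in the frame of outline above 0.13 m or y of roll_center in the frame of outline below -0.13 m or x of roll_center in the frame of outline above 0.155 m or x of roll_center in the frame of outline below -0.155 m) and height (world z) of roll_center above 0.015 m and angle between roll_center's own z axis and vertical below 0.1 rad and linear speed of carton below 0.02 m/s and angular speed of carton below 0.1 rad/s); the robot touches nothing.
It fails at once if the roll is lifted or tipped (height (world z) of roll_center above 0.04 m or angle between roll_center's own z axis and vertical above 0.35 rad).
It fails at once if the carton is lifted (height (world z) of carton_center above 0.095 m).
It fails at once if the carton is shoved along more than 30 mm while standing (distance of carton from where it was at the start of the episode above 0.03 m and angle between carton's own z axis and vertical below 0.25 rad).
It fails at once if the tin, stapler, jar or other carton is moved by more than 12 mm (distance of any of tin, stapler, jar, spare from where it was at the start of the episode above 0.012 m).
It also fails if it takes over 48 s, if anything falls off the work surface, if the arm or the gripper's body presses on something with over 40 N, if the wrist force passes 120 N, or if a joint passes its speed limit or range.

## Working session

There is one attempt and no reset: what is moved stays moved. The work goes in short steps, each a Python script; the robot and the scene stay as the last script left them, time stands still between calls to the robot, and variables do not carry over. Pictures are saved under pics/ and viewed, and the job is handed in when it is done.

```bash
mkdir -p pics; ls; python3 - <<'E'
from plant import env, jaws, kinematics, sensors, cams
import cv2,numpy as np
for n in("scene","top","wrist"):
    p=cams.camera_params(n); print(n,p)
    cv2.imwrite(f"pics/{n}0.png",cams.snapshot(n))
print(sensors.get_obs())
E
```

```text
pics
scene {'vfov': 42.67522713930086, 'cx': 259.5553558639403, 'cy': 192.20389414588496, 'position': array([ 1.59584042, -0.53215373,  1.11993731]), 'attitude': array([[ 0.44911808,  0.57461656, -0.68418474],
       [ 0.89326001, -0.27207538,  0.35785686],
       [ 0.01948066, -0.77187486, -0.63547597]])}
top {'vfov': 45.49918048658981, 'cx': 256.9889647979771, 'cy': 191.9850060835777, 'position': array([0.26224854, 0.0243679 , 1.86915535]), 'attitude': array([[-0.00146932, -0.99029433,  0.13897832],
       [-0.99999779,  0.00166371,  0.00128258],
       [-0.00150135, -0.13897613, -0.99029459]])}
wrist {'vfov': 67.35535889947772, 'cx': 253.4096753695979, 'cy': 191.06350905537641, 'position': array([ 0.35115271, -0.55200505,  0.37202855]), 'attitude': array([[ 0.42403756, -0.85517842, -0.29809733],
       [-0.90564299, -0.40102959, -0.13778988],
       [-0.00171092,  0.32839784, -0.94453795]])}
{'time_s': 0.15, 'joints': array([-6.96491429e+01,  7.12435107e+00,  9.46153778e+01, -2.74031733e-04,
        7.83527729e+01, -4.73474170e+00]), 'qvel': array([ 0.03301356, -0.18722801, -0.26267208,  0.01051284, -0.1029439 ,
        0.04617878]), 'joint_efforts': array([ 2.79324140e-04, -4.24223399e+01, -3.66015565e+01, -1.24084499e-04,
        4.65974968e-03, -1.88531533e-05]), 'ee_pos': array([ 0.27536734, -0.5882668 ,  0.2303493 ]), 'tool_rot': array([[ 4.23972219e-01, -9.05675018e-01, -5.65849184e-04],
       [-9.05673765e-01, -4.23972577e-01,  1.51205672e-03],
       [-1.60933653e-03, -1.28595281e-04, -9.99998697e-01]]), 'wrist_force': array([ 0.99005403,  0.67194726, -0.4079079 ]), 'ft_torque': array([ 0.0178607 , -0.04493526,  0.01016786]), 'width': 0.08526138271888288}
```

View pics/scene0.png

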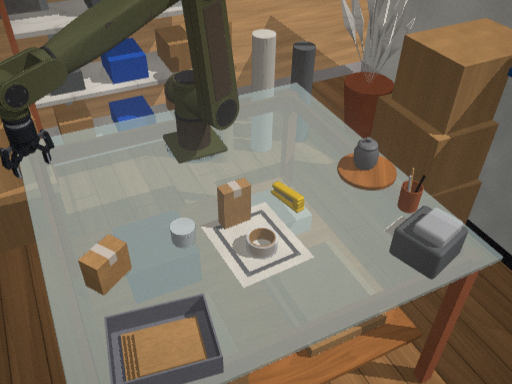

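View pics/top0.png

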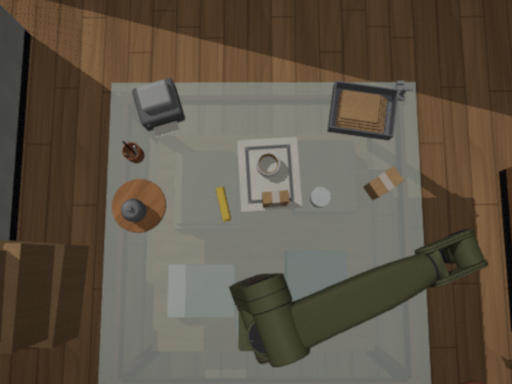

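View pics/wrist0.png

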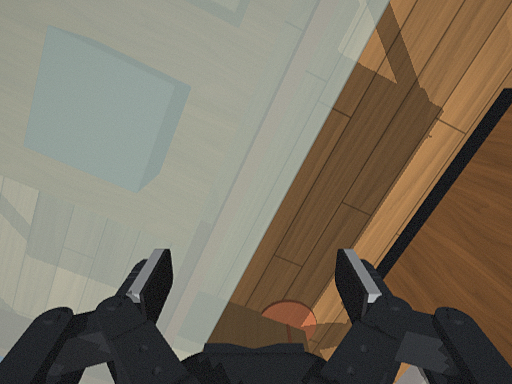

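The scene view shows the roll at (262,240), the carton at (235,205), the tin at (182,233) and the stapler at (288,195). In the top view the sheet is around (269,174). I'll zoom in and measure.

```bash
cat > h.py <<'E'
import numpy as np,cv2
from plant import env, jaws, kinematics, sensors, cams
def K(p): f=192/np.tan(np.radians(p['vfov']/2)); return f
def ray(p,uv,z):
    uv=np.atleast_2d(uv).astype(float);f=K(p)
    d=np.c_[(uv[:,0]-p['cx'])/f,(uv[:,1]-p['cy'])/f,np.ones(len(uv))]@p['attitude'].T
    return p['position']+d*((z-p['position'][2])/d[:,2])[:,None]
def proj(p,X):
    c=(np.atleast_2d(X)-p['position'])@p['attitude'];f=K(p)
    return np.c_[c[:,0]/c[:,2]*f+p['cx'],c[:,1]/c[:,2]*f+p['cy']]
E
python3 - <<'E'
import cv2
t=cv2.imread('pics/top0.png')[120:230,200:345];cv2.imwrite('pics/topz.png',cv2.resize(t,None,fx=5,fy=5,interpolation=cv2.INTER_CUBIC))
t=cv2.imread('pics/scene0.png')[165:285,160:320];cv2.imwrite('pics/scz.png',cv2.resize(t,None,fx=5,fy=5,interpolation=cv2.INTER_CUBIC))
E
```

```text
(no output)
```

View pics/topz.png

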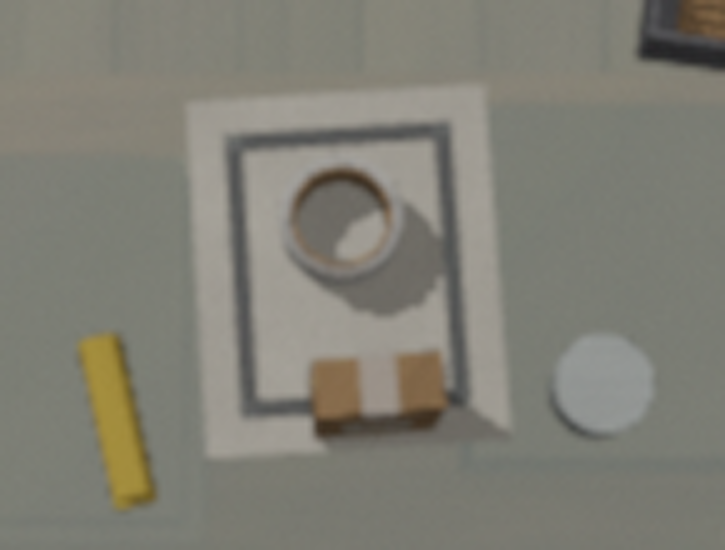

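View pics/scz.png

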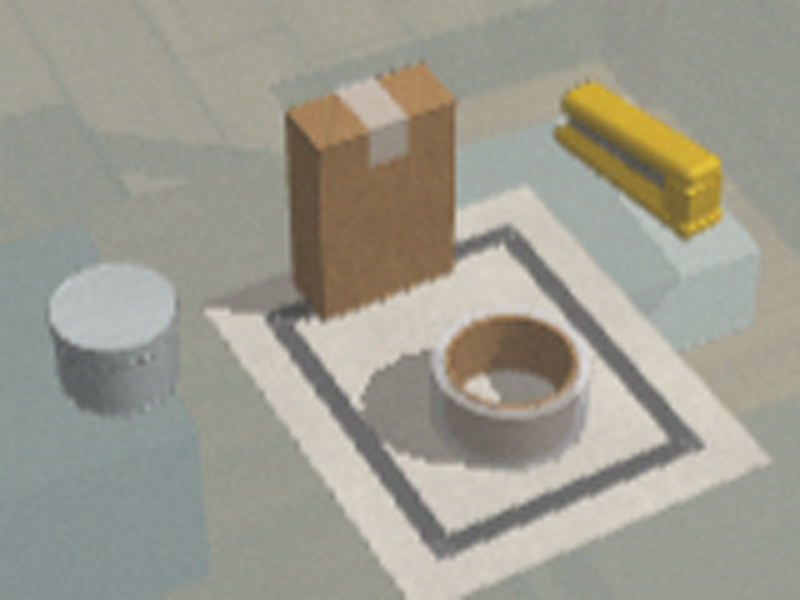

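```bash
python3 - <<'E'
from h import *
T=cams.camera_params('top');S=cams.camera_params('scene')
tz=lambda a:(np.array(a)+.5)/5-.5+[200,120]
sz=lambda a:(np.array(a)+.5)/5-.5+[160,165]
np.set_printoptions(precision=4,suppress=True)
print('sheet top',ray(T,tz([(188,103),(485,86),(511,435),(207,458)]),0))
print('tape top outer',ray(T,tz([(226,136),(450,123),(242,416)]),0))
print('tape sc outer L,B',ray(S,sz([(268,316),(440,558),(706,442),(510,226)]),0))
print('sheet sc',ray(S,sz([(203,310),(770,460),(528,186)]),0))
print('carton top T',ray(T,tz([(311,360),(441,350),(445,405),(314,421)]),.15))
print('carton top S',ray(S,sz([(286,113),(322,150),(456,100),(424,63)]),.15))
print('carton bot S',ray(S,sz([(322,318),(453,272)]),0))
print('roll T',ray(T,tz([(289,220),(402,216),(343,165),(343,280)]),.048), 'S',ray(S,sz([(432,358),(593,358),(512,308),(512,414)]),.048))
print('tin T',ray(T,tz([(604,384)]),.06),'S',ray(S,sz([(114,308)]),.06))
print('stapler T',ray(T,tz([(80,342),(120,335),(155,495),(116,508)]),.06))
print('jar',ray(T,[(132,210)],.148),'spare',ray(T,[(383,184)],.11))
E
```

```text
sheet top [[ 0.7438  0.1094  0.    ]
 [ 0.7579 -0.1396  0.    ]
 [ 0.4637 -0.157   0.    ]
 [ 0.4452  0.0924  0.    ]]
tape top outer [[ 0.7154  0.0775  0.    ]
 [ 0.7262 -0.1099  0.    ]
 [ 0.4798  0.0638  0.    ]]
tape sc outer L,B [[ 0.4893 -0.122   0.    ]
 [ 0.7252 -0.1097  0.    ]
 [ 0.7122  0.0808  0.    ]
 [ 0.4781  0.0621  0.    ]]
sheet sc [[ 0.4656 -0.1583  0.    ]
 [ 0.7427  0.1089  0.    ]
 [ 0.4458  0.0926  0.    ]]
carton top T [[ 0.505   0.0083  0.15  ]
 [ 0.5125 -0.0903  0.15  ]
 [ 0.4704 -0.0929  0.15  ]
 [ 0.4584  0.0062  0.15  ]]
carton top S [[ 0.4721 -0.0961  0.15  ]
 [ 0.515  -0.0902  0.15  ]
 [ 0.5059  0.006   0.15  ]
 [ 0.4627  0.0041  0.15  ]]
carton bot S [[ 0.5063 -0.0907  0.    ]
 [ 0.5032  0.0064  0.    ]]
roll T [[ 0.634   0.0249  0.048 ]
 [ 0.6371 -0.0667  0.048 ]
 [ 0.6794 -0.0191  0.048 ]
 [ 0.5845 -0.0186  0.048 ]] S [[ 0.6151 -0.0626  0.048 ]
 [ 0.6581  0.0274  0.048 ]
 [ 0.5964  0.0024  0.048 ]
 [ 0.6792 -0.0397  0.048 ]]
tin T [[ 0.498  -0.2259  0.06  ]] S [[ 0.5006 -0.2276  0.06  ]]
stapler T [[0.5325 0.192  0.06  ]
 [0.5381 0.1601 0.06  ]
 [0.4099 0.1313 0.06  ]
 [0.3997 0.1621 0.06  ]]
jar [[0.4359 0.4987 0.148 ]] spare [[ 0.5397 -0.4633  0.11  ]]
```

```bash
cat >> h.py <<'E'
def down(yaw): # tool x at world yaw (deg)
    c,s=np.cos(np.radians(yaw)),np.sin(np.radians(yaw)); return np.array([[c,s,0],[s,-c,0],[0,0,-1.]])
E
python3 - <<'E'
from h import *
from scipy.optimize import least_squares
D=[]
for r in np.arange(.4,.96,.07):
    for z in (.02,.15,.3):
        q=kinematics.inverse_kinematics([r,0,z],down(0))
        if q is not None: D.append((r,z,*q))
D=np.array(D)
def m(p):
    a,h,L1,L2,e,t=p; A=np.radians(D[:,3]);B=A+np.radians(D[:,4])
    x=a+L1*np.sin(A)+L2*np.sin(B)+e*np.cos(B); z=h+L1*np.cos(A)+L2*np.cos(B)-e*np.sin(B)
    return np.r_[x-D[:,0],z-D[:,1]]
s=least_squares(m,[0.1,.3,.4,.4,0,0]);print(s.x,s.cost)
for P,y in(([.635,-.02,.012],0),([.635,-.02,.012],90),([.64,-.19,.012],0),([.43,-.045,.125],5.4),([.43,-.045,.125],95.4),([.43,-.045,.125],-84.6)):
    q=kinematics.inverse_kinematics(P,down(y));print(P,y,q)
E
```

```text
[ 0.00284421 -0.05140199  0.45070542  0.61274908  0.04179975  0.        ] 5.259132850194923e-07
[0.635, -0.02, 0.012] 0 [-6.64365624e+00  1.79490984e+01  1.04655735e+02 -2.54444375e-14
  5.73951663e+01 -6.64365624e+00]
[0.635, -0.02, 0.012] 90 [-6.64365624e+00  1.79490984e+01  1.04655735e+02 -2.54444375e-14
  5.73951663e+01 -9.66436562e+01]
[0.64, -0.19, 0.012] 0 [-2.11398819e+01  2.14082358e+01  1.00136426e+02 -2.54444375e-14
  5.84553383e+01 -2.11398819e+01]
[0.43, -0.045, 0.125] 5.4 [-1.30958407e+01 -1.66514883e+01  1.27325903e+02 -2.54444375e-14
  6.93255857e+01 -1.84958407e+01]
[0.43, -0.045, 0.125] 95.4 [-1.30958407e+01 -1.66514883e+01  1.27325903e+02 -2.54444375e-14
  6.93255857e+01 -1.08495841e+02]
[0.43, -0.045, 0.125] -84.6 [-1.30958407e+01 -1.66514883e+01  1.27325903e+02 -2.54444375e-14
  6.93255857e+01  7.15041593e+01]
```

```bash
python3 - <<'E'
from h import *
jaws.set_gripper(0.0)
env.move_pose([.636,-.02,.26],down(0))
o=sensors.get_obs();print(o['time_s'],o['ee_pos'],o['width'])
p=cams.camera_params('wrist');im=cams.snapshot('wrist')
a=np.linspace(0,2*np.pi,60)
for r in(.038,.05):
    for u in proj(p,np.c_[.636+r*np.cos(a),-.02+r*np.sin(a),0*a+.048]): cv2.circle(im,tuple(int(v) for v in u),1,(0,0,255),-1)
for x in (-.12,.12):
  for y in(-.095,.095):
    c,s=np.cos(np.radians(3.3)),np.sin(np.radians(3.3));u=proj(p,[[.602+c*x-s*y,-.023+s*x+c*y,0]])[0];cv2.circle(im,tuple(int(v) for v in u),3,(0,255,0),-1)
cv2.imwrite('pics/w1.png',im)
E
```

```text
3.3167 [ 0.63596088 -0.02095109  0.25988219] 0.00016258040486559632
```

View pics/w1.png

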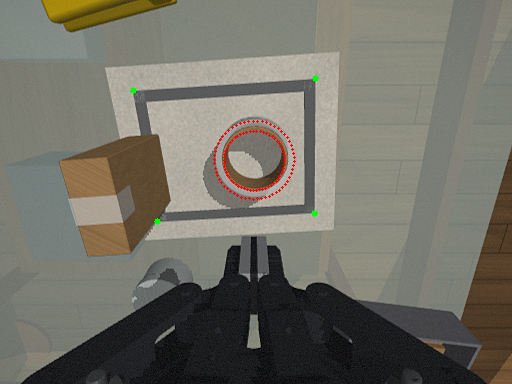

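The overlay agrees: the projected rim lands on the roll at (255,160) and the green dots sit on the tape corners. Next I'll put the closed fingers into the hole and slide the roll to −y.

```bash
python3 - <<'E'
from h import *
d=np.array([.0576,-.998,0]);p0=np.array([.636,-.02,.018])
def st(n): o=sensors.get_obs();print(n,round(o['time_s'],2),o['ee_pos'].round(4),o['wrist_force'].round(2))
print(env.servo_line([.636,-.02,.07],speed=.15))
print(env.servo_line(p0,speed=.06,max_force=8));st('down')
if abs(sensors.get_obs()['ee_pos'][2]-.018)<.006:
    print(env.servo_line(p0+d*.192,speed=.06,max_force=15));st('slid')
    cur=sensors.get_obs()['ee_pos']; env.servo_line(cur-d*.025,speed=.06)
    e=sensors.get_obs()['ee_pos'];env.servo_line([e[0],e[1],.25],speed=.15);st('up')
    cv2.imwrite('pics/s2.png',cv2.resize(cams.snapshot('scene')[130:320,100:360],None,fx=3,fy=3));cv2.imwrite('pics/t2.png',cv2.resize(cams.snapshot('top')[100:250,150:400],None,fx=3,fy=3))
E
```

```text
False
False
down 5.8 [ 0.6365 -0.0201  0.0185] [ 0.07 -0.16  0.94]
False
slid 9.15 [ 0.647  -0.2115  0.018 ] [0.29 0.98 0.25]
up 11.42 [ 0.6452 -0.1861  0.2485] [-0.73  0.44 -0.24]
```

View pics/s2.png

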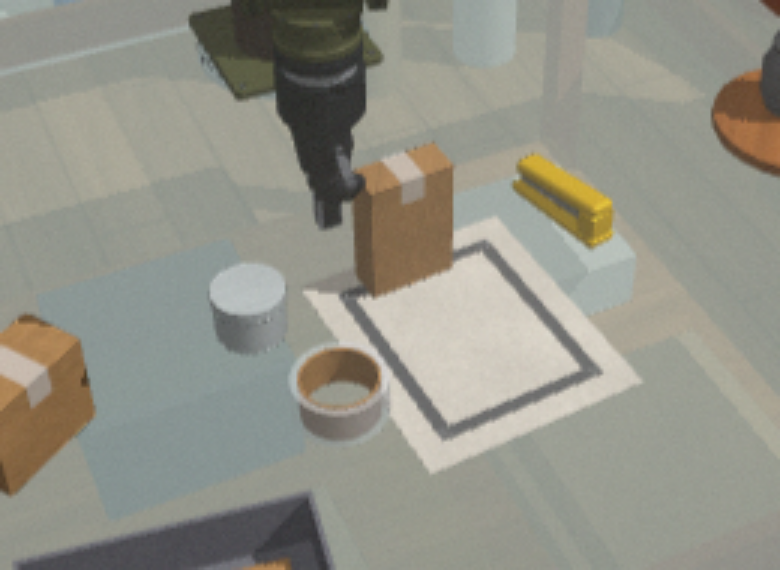

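View pics/t2.png

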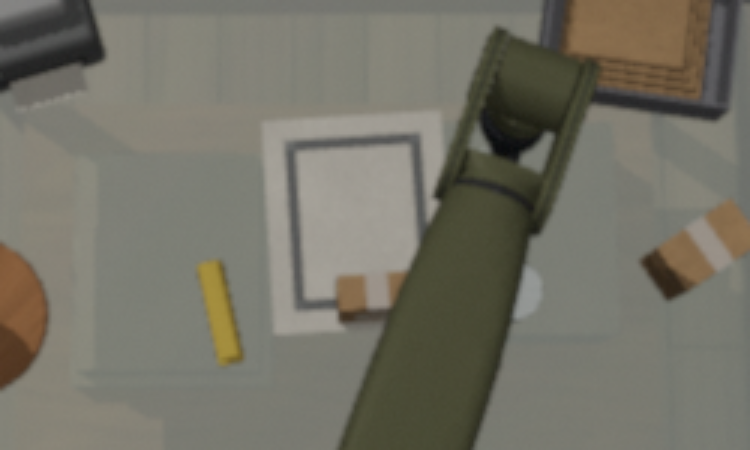

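The roll is clear of the sheet and the carton still stands. I'll check the roll's position, then topple the carton with both fingertips spread across its back.

```bash
python3 - <<'E'
from h import *
S=cams.camera_params('scene')
def out(P): d=np.array(P)[:2]-[.602,-.023];c,s=np.cos(np.radians(3.3)),np.sin(np.radians(3.3));return np.array([c*d[0]+s*d[1],-s*d[0]+c*d[1]])
r=ray(S,[(339/3+100,378/3+130)],.048)[0];print('roll',r,out(r))
def st(n): o=sensors.get_obs();print(n,round(o['time_s'],2),o['ee_pos'].round(4),o['wrist_force'].round(2))
R=down(95.4);f=np.array([.9956,.094,0])
b=np.array([.4655,-.045,0])
p=b-f*.05; 
e=sensors.get_obs()['ee_pos'];env.servo_line([e[0],e[1],.30],speed=.2)
env.move_pose([p[0],p[1],.30],R);st('above')
jaws.set_gripper(.05)
env.servo_line([p[0],p[1],.122],speed=.12,max_force=8);st('low')
cv2.imwrite('pics/s3.png',cv2.resize(cams.snapshot('scene')[130:320,100:360],None,fx=3,fy=3));cv2.imwrite('pics/w3.png',cams.snapshot('wrist'))
E
```

```text
roll [ 0.64798211 -0.18633072  0.048     ] [ 0.03650389 -0.16570681]
above 13.3 [ 0.4158 -0.0498  0.2995] [0.06 0.33 0.01]
low 15.47 [ 0.4163 -0.0498  0.1228] [-0.24 -0.13  0.43]
```

View pics/s3.png

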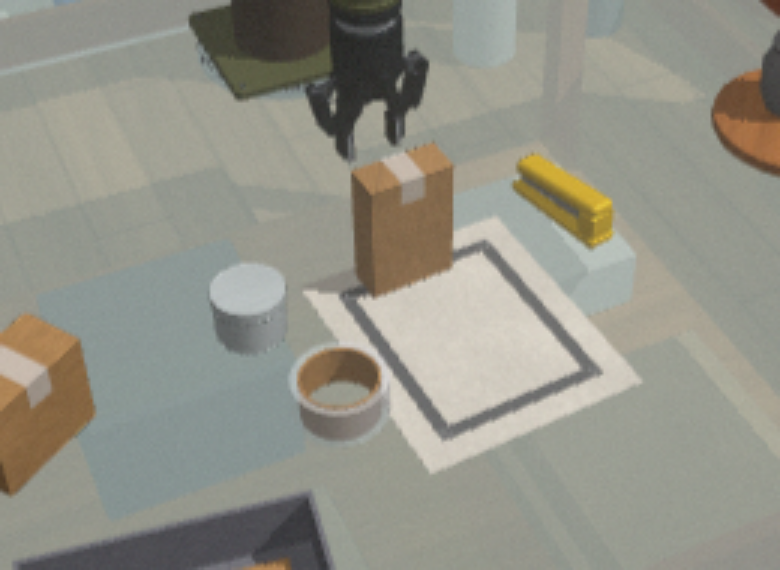

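View pics/w3.png

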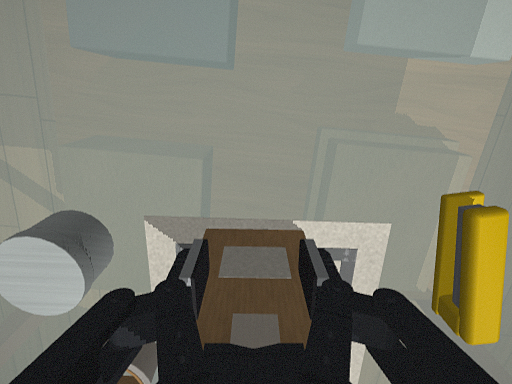

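The roll is at outline y = −0.166. In the wrist view the fingertips straddle the label at (255,262), centred on the carton's back. Now the push.

```bash
python3 - <<'E'
from h import *
def st(n): o=sensors.get_obs();print(n,round(o['time_s'],2),o['ee_pos'].round(4),o['wrist_force'].round(2))
f=np.array([.9956,.094,0]);p=np.array([.4655,-.045,0])-f*.05;p[2]=.122
print(env.servo_line(p+f*.06,speed=.05,max_force=15));st('a')
cv2.imwrite('pics/s4.png',cv2.resize(cams.snapshot('scene')[130:320,100:360],None,fx=3,fy=3))
E
```

```text
False
a 16.92 [ 0.4752 -0.044   0.1219] [ 0.19 -0.56 -0.34]
```

View pics/s4.png

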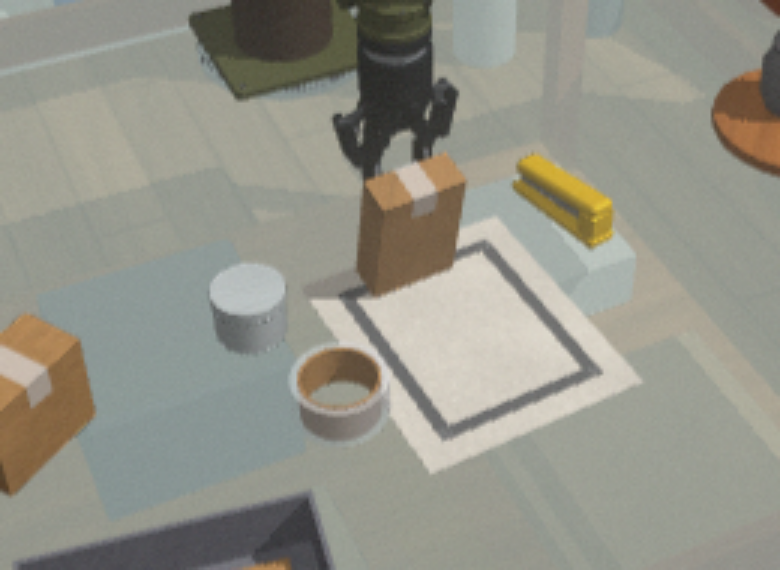

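It is pivoting rather than sliding: the front bottom edge is still at (372,290). I'll keep pushing.

```bash
python3 - <<'E'
from h import *
def st(n): o=sensors.get_obs();print(n,round(o['time_s'],2),o['ee_pos'].round(4),o['wrist_force'].round(2))
f=np.array([.9956,.094,0]);p=np.array([.4655,-.045,0])-f*.05;p[2]=.122
print(env.servo_line(p+f*.112,speed=.06,max_force=15));st('a')
env.pause(.8)
env.servo_line(p+f*.03+[0,0,.06],speed=.12)
env.servo_line(p+f*.0+[0,0,.18],speed=.15);st('b')
im=cams.snapshot('scene');cv2.imwrite('pics/sr5.png',im)
cv2.imwrite('pics/s5.png',cv2.resize(im[165:285,160:320],None,fx=5,fy=5,interpolation=cv2.INTER_CUBIC))
cv2.imwrite('pics/s5f.png',im)
cv2.imwrite('pics/t5.png',cv2.resize(cams.snapshot('top')[120:230,200:345],None,fx=5,fy=5,interpolation=cv2.INTER_CUBIC))
E
```

```text
False
a 17.98 [ 0.5269 -0.0391  0.1218] [0.07 0.24 0.09]
b 20.76 [ 0.4154 -0.0496  0.3007] [-0.33 -0.1  -0.53]
```

View pics/s5.png

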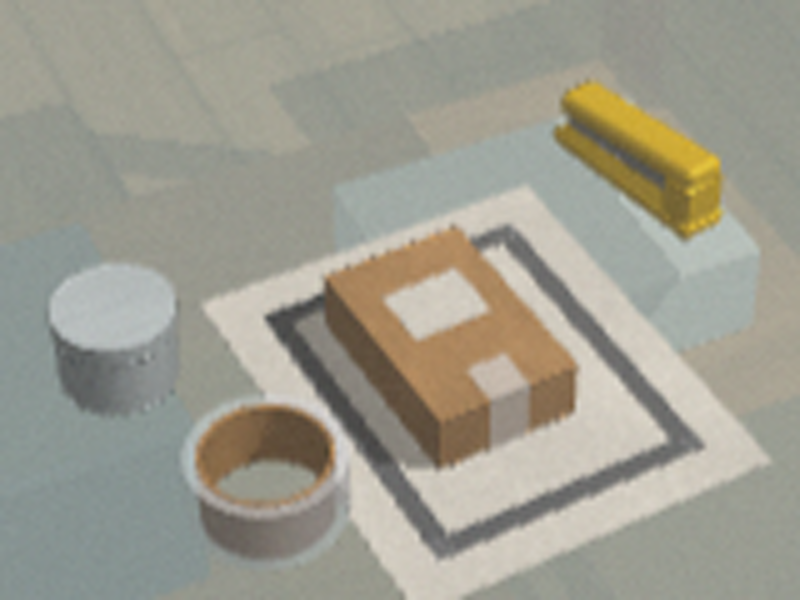

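View pics/t5.png

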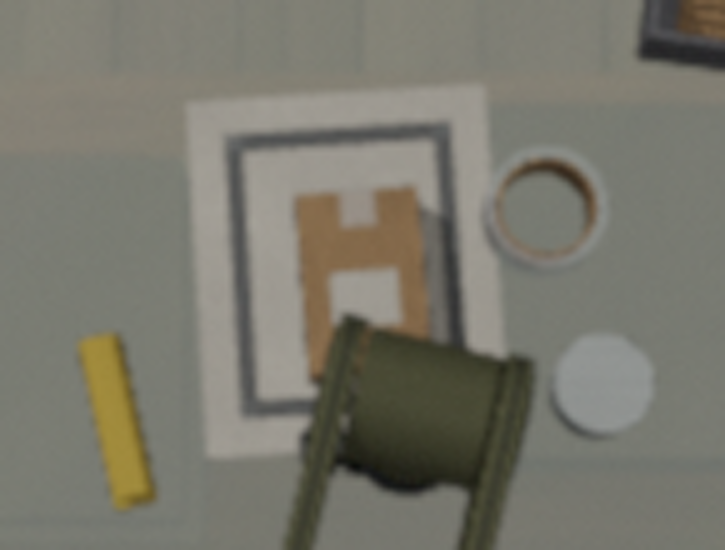

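View pics/s5f.png

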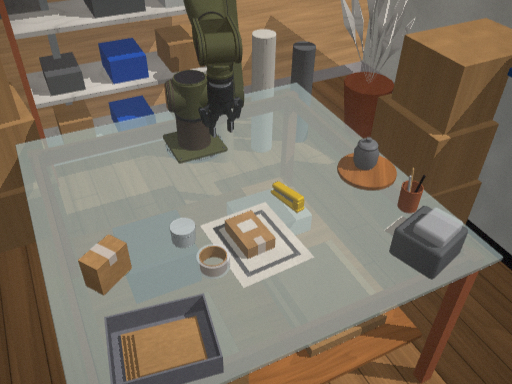

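The carton lies flat with its label up inside the tape. I'll check the numbers from its top-face corners at (325,280), (458,226), (577,370) and (440,420) in the zoom, then hand in.

```bash
python3 - <<'E'
from h import *
np.set_printoptions(precision=4,suppress=True)
S=cams.camera_params('scene')
sz=lambda a:(np.array(a)+.5)/5-.5+[160,165]
c,s=np.cos(np.radians(3.3)),np.sin(np.radians(3.3))
out=lambda P:(P[:,:2]-[.602,-.023])@np.array([[c,-s],[s,c]])
C=ray(S,sz([(325,280),(458,226),(577,370),(440,420)]),.045);print(out(C),np.linalg.norm(np.diff(C,axis=0),axis=1))
print('roll',out(ray(S,sz([(265,455)]),.048)), 'tin',ray(S,sz([(114,308)]),.06))
# moved pixels of bystanders, before vs now
a,b=[cv2.GaussianBlur(cv2.imread(x),(3,3),0) for x in('pics/scene0.png','pics/s5f.png')]
d=cv2.absdiff(a,b).max(2)
for n,(x0,y0,x1,y1) in dict(tin=(168,216,197,249),stapler=(268,178,308,214),jar=(335,132,400,190),spare=(78,234,134,294)).items(): print(n,(d[y0:y1,x0:x1]>40).sum())
env.pause(.3);env.hand_in();print(sensors.get_obs()['time_s'])
E
```

```text
[[-0.0873 -0.0648]
 [-0.0918  0.0356]
 [ 0.0606  0.0346]
 [ 0.057  -0.0602]] [0.1005 0.1524 0.0948]
roll [[ 0.0345 -0.166 ]] tin [[ 0.5006 -0.2276  0.06  ]]
tin 0
stapler 0
jar 0
spare 0
the job is handed in; nothing more can be done
the job is handed in; nothing more can be done
```

The job is done and handed in; no verdict is reported. With the closed fingertips inside the roll's hole, I slid it to the −y side. Then I toppled the carton by pushing high on its back with both fingertips.

My last checks, all in the outline's frame:

| Check | Measured | Needed |
|---|---|---|
| Carton corners, x | −0.092 to 0.061 m | within ±0.12 m |
| Carton corners, y | −0.065 to 0.036 m | within ±0.095 m |
| Roll centre, y | −0.166 m | beyond −0.13 m |

- **Carton:** it lies label-up. I measured its upward face at the 45 mm height expected of a carton lying flat. Its edges came out at 100, 152 and 95 mm against the true 100 and 150 mm, so one edge reads about 5 mm short. The margins are much larger than that.
- **Roll:** it lies flat on the table, clear of the paper sheet in the top view.
- **Bystanders:** comparing the start and end scene pictures showed no change around the tin, stapler, jar and other carton.
- **Arm and time:** the fingers are about 0.30 m up and touch nothing. The job took about 21 s.

No check failed or disagreed.

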